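Set the exposure timer and start it

TASK

Set the exposure timer: with a fingertip, push the blue fin of its dial round until the dial's white index mark lines up with the scale line that bears the red dot (not the yellow one), and leave it standing there. Then press the green start button right down with a fingertip, let it come up again and take the hand away. Only push: do not pinch the dial's fin, and leave the loupe, the film can, the bottle and the spool where they stand.

Things in the scene. Friction and masses are not known exactly. Their poses are not given: they have to be found in the camera images.
- exposure_timer: Exposure timer, fixed to the table: a grey case 160 x 260 x 50 mm with a black top face, lying flat. Origin: centre of its underside, on the table; z up; its x points to its far side (away from the robot), y to its left. The dial's axis stands at x 0, y +45 mm, the green start button at x +5 mm, y -85 mm; top face at z 50 mm.
- dial (a joint): Angle of the dial about its upright axis (rad), growing counterclockwise seen from above; at 0 the fin and the index mark point along the timer's +x. It turns freely between stops at -1.75 and +1.75 and stays where it is left (friction about 0.05 N m, i.e. some 1.5 N at the fin; it does not coast).
- dial_axis (a point): Point on the dial's axis at the top face of its black disc (disc: radius 54 mm, its top 62 mm above the table). x points along the fin and the index mark, z up. A hub of radius 15 mm rises 26 mm above the disc in the middle.
- fin_mid (a point): Centre of the dial's blue fin, 36 mm from the axis, 14 mm above the disc. The fin is an upright radial rib on the disc, from the hub out to 49.5 mm from the axis, 14 mm thick and 28 mm high (its top 90 mm above the table), with a white index line along its top, down its outer end and on the disc's rim.
- dial_index (a point): Point on the outward extension of the white index mark, 67 mm from the axis, just over the scale ring: where the red dot's centre lies when the index is exactly on its line. Turns with the dial.
- scale_ring: Satin metal scale ring round the dial, radius 73 mm, with short black lines every 11 degrees and two longer ones 55 degrees either side of its own x axis; it is set at a different angle each time and cannot be moved. Origin on the dial's axis at the timer's top face.
- red_dot: Red dot, 9 mm across, on the scale ring just outside one of the two long lines, 67 mm from the dial's axis; origin at its centre. It marks the line to set; it lies either left or right of where the index starts and cannot be moved.
- yellow_dot: Yellow dot, same size, just outside the other long line: not the one to set.
- start_top (a point): Centre of the top of the green start button, 28 mm across, to the right of the dial on the timer's top face.
- start (a joint): Travel of the start button (m): 0 up, 0.006 fully down; a spring brings it up again, fully down takes 5 N. It counts as pressed beyond 0.004.
- loupe: Loose loupe with a black rim, 47 mm across, 42 mm high, upright on the table left of the timer. Origin at its underside.
- film_can_c: Loose film can with an orange-red cap, 34 mm across, 51 mm high, upright on the table right of the timer. Origin at its underside.
- bottle_wetting: Loose brown bottle with a white cap and a blue band, 43 mm across, 82 mm high, upright on the table right of the timer. Origin at its underside.
- spool_120: Loose black film spool, 25 mm across, 63 mm high, upright on the table left of the timer. Origin at its underside.

How it is judged:
On the way, in this order (a step that is already met when the one before it is completed fails the run):
1. the dial stands still with its index on the red dot's line (horizontal distance between dial_index and red_dot below 0.005 m and velocity of joint dial between -0.05 and 0.05 rad/s), for 0.2 s.
2. the start button is pressed while the dial is set (value of joint start above 0.004 m and horizontal distance between dial_index and red_dot below 0.005 m), for 0.05 s.
At the end, for the whole second after the job is handed in: The dial is at rest with the index point within 5 mm of the red dot's centre (about 4 degrees), after the start button was pressed more than 4 mm down with the dial so set; the button is up again (all of step 1 and value of joint start below 0.0015 m); the robot touches nothing.
It fails at once if the dial's fin is pinched (both its sides pressed at once) (contact force between the fingers and dial_c2 above 1.5 N and contact force between the fingers and dial_c3 above 1.5 N).
It fails at once if the loupe is lifted, carried, knocked over or shifted more than 15 mm (distance of loupe from where it was at the start of the episode above 0.015 m or angle between loupe's own z axis and vertical above 0.5 rad).
It fails at once if the film can is lifted, carried, knocked over or shifted more than 15 mm (distance of film_can_c from where it was at the start of the episode above 0.015 m or angle between film_can_c's own z axis and vertical above 0.5 rad).
It fails at once if the brown bottle is lifted, carried, knocked over or shifted more than 15 mm (distance of bottle_wetting from where it was at the start of the episode above 0.015 m or angle between bottle_wetting's own z axis and vertical above 0.5 rad).
It fails at once if the black film spool is lifted, carried, knocked over or shifted more than 15 mm (distance of spool_120 from where it was at the start of the episode above 0.015 m or angle between spool_120's own z axis and vertical above 0.5 rad).
It also fails if it takes over 45 s, if anything falls off the work surface, if the arm or the gripper's body presses on something with over 40 N, if the wrist force passes 120 N, or if a joint passes its speed limit or range.

ROBOT

A 6-joint arm with a two-finger parallel gripper is mounted at the origin on the work surface; the furniture and walls round the work are solid. World frame = base frame: x ahead of the robot, y to its left, z up, the work surface at z = 0. Lengths are in m, angles in rad, forces in N, time in s.
With the tool pointing down it reaches from about 0.35 to 0.975 m from the base axis. Payload 4.9 kg.
Tool frame: the origin (TCP) lies on the centre line of the jaws, within the pads' length; the fingertips stand 17 mm ahead of it and the grasp point (between the pads) lies 2 mm behind it (ctrl.tcp_to_tips is the x of the fingertips in the tool frame, in m); x points along the fingers, z is the direction in which the jaws open and shut, and the axes are right-handed (so a half turn about x gives the same grasp; the last joint's range is limited). The gripper opens to 85 mm and grips with 20 to 120 N. Pads are 22 mm wide; open, the fingers measure 114 mm over their backs; the gripper's body (76 mm by 85 mm) begins 54 mm behind the grasp point. The pads swing forward as they close: fully open they stand 13 mm farther back than shut.
Start: joints at [-0.119, 0.053, 1.613, -0, 1.476, -0.119], TCP at [0.625, 0, 0.248] pointing down, gripper open.
Joint ranges: [-3.01, 3.01], [-1.01, 2.22], [0.06, 2.58], [-1.02, 4.17], [0.09, 2.62], [-3.14, 3.14]. Speed limits (rad/s): [2.57, 2.57, 3.14, 3.14, 3.14, 3.14].

INTERFACE

Orientations are given as a rotation vector (axis times angle).
In Python, from station import ctrl, cams, finder gives the robot as it stands.
- The arm moves only by the tool step_arm, never from a script. Its argument "moves" is a list of rows, each a list of 3 entries, a list of its own where there are three numbers: the shift along the tool's x, y, z in cm, then the turn, a rotation vector about the tool's x, y, z in degrees, then the opening, from 0 (shut) to 1 (fully open). A call has exactly 10 rows; each row is the pose to reach, as a shift and turn from the pose measured when the call began, along the tool's axes at that moment; what a row does not reach only later rows make up. A row lasts 1/12 s, in which the tool goes at most 41.7 mm and 7.16 degrees, less where a joint would pass 70% of its speed; a pose out of reach is approached as far as the arm can. A call with a gripper value outside its range is refused whole. The fingers move at their own pace and stop on an object; "grip_force" is the grip in N (left out, the last holds). Time passes only in rows, so rows that repeat a pose let the fingers close, or fill a call up. It gives the time, the measured TCP pose, the force and the opening at its end, in the units of the state.
- ctrl.get_obs(): the state, without advancing time (a new reading comes with each control period).
- cams.get_image(name): name is "scene" or "side" or "wrist"; returns a dict with "pixels" (420x560x3 uint8, blue, green, red), "fx", "fy", "cx", "cy" (pixels), "position" and "attitude" of the camera in the world. Camera axes: x right, y up, looking along -z (the intrinsics and any distortion apply to the point x, -y, -z); pixel columns grow to the right and rows downward; lengths in m; the calibration is good to about 2 mm. A picture is of the moment at which its call begins. There is no depth.
- ctrl.finish_job(): hands the job in, once; it reports no verdict.
Trained networks look in the newest picture that a camera, given by its name, has taken for a name from the list of things; names that differ only in an ending like _2 or _b are one class to them, and where a whole thing is asked for, a point or a joint stands for the part that bears it (a point fixed in the world has none). Each returns a list of dicts, best first, with "conf" (0 to 1); they miss things now and then, are a little off and sometimes report something else, mostly with a low value. They report only what shows in the picture. A call takes as long as a camera call.
- finder.find_in(camera, name): "at" ([column, row] in pixels, amid what is visible of it).
- finder.regions_of(camera, name): "region" (420x560 bool, what is visible of it) and "at" ([column, row] in pixels, amid what is visible of it).
- finder.tip_of(camera, name): "at" ([column, row] in pixels: a listed point, or the origin of a listed thing).
The state is a dict: "t": time; "q": joint angles; "dq": joint speeds; "effort": joint torques, N m; "tool_pos": TCP position; "tool_rot": TCP orientation; "contact_force": force on the tool from outside, world axes, zero at the start; "wrist_torque": the same for the moment, N m; "opening": finger opening in m.
Only numpy, scipy, OpenCV 4.12 (cv2) and the standard library are available. Lean on these libraries where they do the work, as an engineer would, in place of code of your own. Each camera call takes 0.05 s, during which the arm holds its last target. There are 200 camera calls.

## Working session

There is one attempt and no reset: what is moved stays moved. The work goes in short steps, Python scripts to look and compute and a tool call to move; the robot and the scene stay as the last step left them, time stands still between calls to the robot, and variables do not carry over. Pictures are saved under pics/ and viewed, on a budget of 10 in all, crops included, one or two more only if the job needs it, and the job is handed in when it is done.

Besides the shell and the picture viewer there is one more tool, called after "Call:" as name(argument=value, ...), one argument or row to a line, values as JSON. step_arm: Moves the arm, as the interface text tells. Its arguments: {"type":"object","properties":{"moves":{"type":"array"},"grip_force":{"type":"number"}},"required":["moves"]}

```bash
mkdir -p pics; ls
cat > h.py <<'E'
import numpy as np, cv2
from scipy.spatial.transform import Rotation as R
from station import ctrl, cams, finder
def rot(a):
    a=np.array(a,float)
    if a.shape==(3,3): return a
    return (R.from_rotvec(a) if a.size==3 else R.from_quat(a)).as_matrix()
def ray(im,px,z):
    M=rot(im["attitude"]); d=M@np.array([(px[0]-im["cx"])/im["fx"],-(px[1]-im["cy"])/im["fy"],-1])
    p=np.array(im["position"]); return p+d*(z-p[2])/d[2]
def proj(im,P):
    c=rot(im["attitude"]).T@(np.array(P)-im["position"]); return [im["cx"]+im["fx"]*c[0]/-c[2], im["cy"]-im["fy"]*c[1]/-c[2]]
Z=dict(dial_axis=.062,fin_mid=.076,dial_index=.05,red_dot=.05,yellow_dot=.05,start_top=None,loupe=0,film_can_c=0,bottle_wetting=0,spool_120=0,exposure_timer=0)
E
python3 - <<'E'
from h import *
print(ctrl.get_obs())
ims={}
for c in ("scene","side","wrist"):
    im=cams.get_image(c); cv2.imwrite(f"pics/{c}0.png",im["pixels"]); print(c,{k:v for k,v in im.items() if k!="pixels"})
    for n,z in Z.items():
        r=finder.tip_of(c,n)
        if r: print(c,n,round(r[0]["conf"],2),np.round(r[0]["at"]),np.round(ray(im,r[0]["at"],.056 if z is None else z),4))
E
```

```text
pics
{'t': 0.0, 'q': array([-1.19013320e-01,  5.33713428e-02,  1.61429599e+00, -7.56365563e-06,
        1.47599041e+00, -1.18985196e-01]), 'dq': array([ 1.54669368e-03,  2.00649564e-05, -9.19017395e-04, -6.47469534e-04,
        7.24913882e-04,  1.74561519e-03]), 'effort': array([ 2.70554956e-04, -3.93670499e+01, -3.70175600e+01, -1.62778279e-04,
        6.93513779e-03, -6.06393527e-06]), 'tool_pos': array([6.24413265e-01, 6.02612968e-05, 2.47052812e-01]), 'tool_rot': array([2.08258452e-04, 1.57284769e+00, 1.65206369e-04]), 'contact_force': array([0.71585287, 0.17434939, 0.89055965]), 'wrist_torque': array([-0.00727881,  0.05925397, -0.04952692]), 'opening': 0.08491724039225271}
scene {'fx': 452.7224937104323, 'fy': 452.7224937104323, 'cx': 271.46356625204794, 'cy': 209.81238868845526, 'position': array([ 0.07495968, -0.56263423,  0.60908269]), 'attitude': array([ 0.87976305, -0.27728565, -0.5652198 ])}
scene dial_axis 0.48 [332. 313.] [ 0.4071 -0.2495  0.062 ]
scene fin_mid 0.93 [274. 199.] [0.4902 0.0242 0.076 ]
scene dial_index 0.88 [282. 199.] [0.5238 0.0423 0.05  ]
scene start_to
[... 1239 characters left out ...]
85436, 'position': array([0.62407186, 0.08415825, 0.37485553]), 'attitude': array([-0.33200344, -0.00085388, -0.00037485])}
wrist dial_axis 0.91 [119. 185.] [0.4567 0.0029 0.062 ]
wrist fin_mid 0.8 [144. 171.] [0.4912 0.0205 0.076 ]
wrist dial_index 0.74 [179. 156.] [0.5188 0.0319 0.05  ]
wrist red_dot 0.54 [165. 227.] [ 0.4942 -0.0492  0.05  ]
wrist yellow_dot 0.51 [148. 126.] [0.4907 0.0621 0.05  ]
wrist start_top 0.6 [147. 294.] [ 0.4649 -0.135   0.056 ]
wrist film_can_c 0.41 [143. 171.] [0.4566 0.0047 0.    ]
wrist bottle_wetting 0.63 [196. 314.] [ 0.5032 -0.2066  0.    ]
wrist spool_120 0.91 [83. 63.] [0.4075 0.126  0.    ]
wrist exposure_timer 0.95 [149. 205.] [ 0.4576 -0.0391  0.    ]
```

Run:
```python
import cv2
w=cv2.imread("pics/wrist0.png")[100:340,20:260]; s=cv2.imread("pics/scene0.png")[150:350,180:400]
cv2.imwrite("pics/a.png",cv2.hconcat([cv2.resize(w,(400,400),interpolation=2),cv2.resize(s,(400,400),interpolation=2)]))
```

```text
(no output)
```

View pics/a.png

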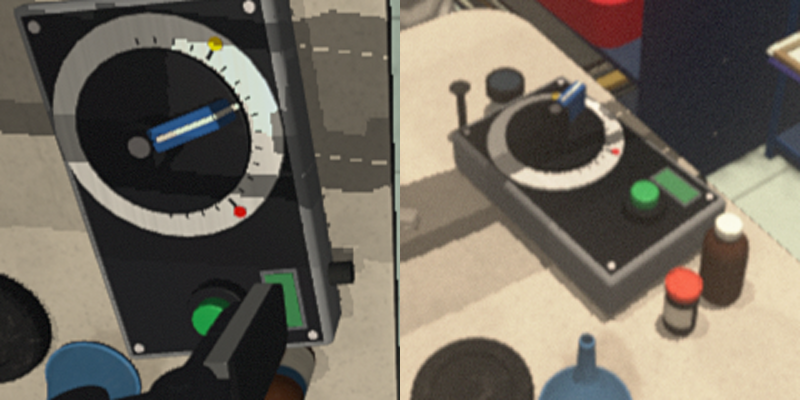

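Call:
step_arm(
  moves=[
    [[2, 1, -3], [-5, 0, 0], 0],
    [[4, 2, -6], [-10, 0, 0], 0],
    [[6, 3, -9], [-15, 0, 0], 0],
    [[8, 4, -12], [-20, 0, 0], 0],
    [[9, 4.5, -14.7], [-25, 0, 0], 0],
    [[9, 4.5, -14.7], [-25, 0, 0], 0],
    [[9, 4.5, -14.7], [-25, 0, 0], 0],
    [[9, 4.5, -14.7], [-25, 0, 0], 0],
    [[9, 4.5, -14.7], [-25, 0, 0], 0],
    [[9, 4.5, -14.7], [-25, 0, 0], 0],
  ],
)

```text
t: 2.63
tool_pos: [0.4798, 0.0446, 0.1599]
tool_rot: [-0.342, 1.541, 0.341]
contact_force: [0.0, -0.5, 0.5]
opening: 0.0001
```

Run:
```python
from h import *
o=ctrl.get_obs(); print(o["tool_pos"],o["tool_rot"],o["opening"],ctrl.tcp_to_tips)
for c in ("wrist","scene","side"):
    im=cams.get_image(c); cv2.imwrite(f"pics/{c}1.png",im["pixels"])
    for n,z in list(Z.items())[:6]:
        r=finder.tip_of(c,n)
        if r: print(c,n,round(r[0]["conf"],2),np.round(r[0]["at"],1),np.round(ray(im,r[0]["at"],.062 if z is None else z),4))
    if c=="wrist": print(proj(im,[.456,.004,.088]),proj(im,[.456,.004,.062]))
w=cv2.imread("pics/wrist1.png"); s=cv2.imread("pics/side1.png")[130:290,200:400]
cv2.imwrite("pics/b.png",cv2.hconcat([cv2.resize(w,(480,360)),cv2.resize(s,(320,360),interpolation=2)]))
```

```text
[0.47978575 0.04464063 0.15991876] [-0.34209139  1.54102472  0.34083043] 8.33920704733481e-05 0.017
wrist dial_axis 0.85 [233.5 247.6] [0.4573 0.0055 0.062 ]
wrist fin_mid 0.89 [277.9 256.6] [0.4902 0.02   0.076 ]
wrist yellow_dot 0.48 [302.  202.3] [0.493  0.0602 0.05  ]
[np.float64(226.1696085006548), np.float64(264.55088191761564)] [np.float64(231.27174153824737), np.float64(248.53640360166042)]
scene dial_axis 0.84 [265.6 213.9] [0.4603 0.0092 0.062 ]
scene fin_mid 0.68 [274.4 200.2] [0.4891 0.0206 0.076 ]
scene dial_index 0.97 [281.2 200. ] [0.5212 0.0416 0.05  ]
scene red_dot 0.18 [283.7 201. ] [0.5235 0.0358 0.05  ]
scene start_top 0.66 [314.6 246.7] [ 0.479  -0.1182  0.062 ]
side dial_axis 0.92 [288.9 217.5] [0.4534 0.0283 0.062 ]
side dial_index 0.58 [259.7 217.4] [0.5209 0.0199 0.05  ]
side yellow_dot 0.46 [293.5 229.8] [0.4361 0.06   0.05  ]
side start_top 0.45 [295.8 189.7] [ 0.4741 -0.1423  0.062 ]
```

View pics/b.png

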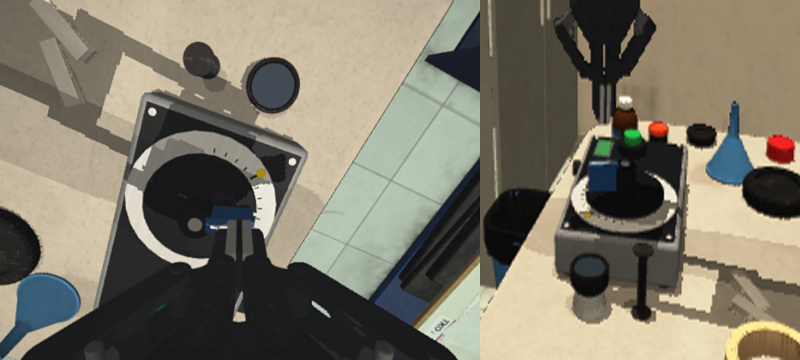

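Call:
step_arm(
  moves=[
    [[1.8, 0.15, 0], [0, 0, 0], 0],
    [[3.6, 0.15, 0], [0, 0, 0], 0],
    [[5.4, 0.15, 0], [0, 0, 0], 0],
    [[7.2, 0.15, 0], [0, 0, 0], 0],
    [[7.2, 0.15, 0], [0, 0, 0], 0],
    [[7.2, 0.15, 0], [0, 0, 0], 0],
    [[7.2, 0, 0], [0, 0, 0], 0],
    [[7.2, -0.3, 0], [0, 0, 0], 0],
    [[7.2, -0.6, 0], [0, 0, 0], 0],
    [[7.2, -0.6, 0], [0, 0, 0], 0],
  ],
)

```text
t: 4.52
tool_pos: [0.4816, 0.039, 0.0876]
tool_rot: [-0.342, 1.541, 0.341]
contact_force: [0.4, -1.1, 0.1]
opening: 0.0004
```

```bash
cat > plan.py <<'E'
from h import *
import sys
ax=np.array([.457,.0055])
o=ctrl.get_obs(); M=R.from_rotvec(o["tool_rot"]).as_matrix(); print(o["tool_pos"],o["contact_force"]); print(M.round(3))
rel=o["tool_pos"][:2]-ax; u=M[:2,2]; n=M[:2,1]; a,d=rel@u,rel@n
print("yaw",np.degrees(np.arctan2(u[1],u[0])),"r",a,"d",d)
for al in map(float,sys.argv[1:]):
    t=np.radians(al); A,D=.037,.018
    print(al,"y %.2f z %.2f cm"%(100*(-A*np.sin(t)+D*np.cos(t)-d),100*(A*np.cos(t)+D*np.sin(t)-a)))
E
python3 plan.py 6 12 18 24 30 36 42 48
```

```text
[0.48164293 0.03900553 0.08761299] [ 0.39326412 -1.14379106  0.09675361]
[[ 0.002 -0.422  0.907]
 [-0.     0.907  0.422]
 [-1.    -0.001  0.002]]
yaw 24.97339261577784 r 0.03648478714791255 d 0.019968801598511197
6.0 y -0.59 z 0.22 cm
12.0 y -1.01 z 0.34 cm
18.0 y -1.43 z 0.43 cm
24.0 y -1.86 z 0.46 cm
30.0 y -2.29 z 0.46 cm
36.0 y -2.72 z 0.40 cm
42.0 y -3.14 z 0.31 cm
48.0 y -3.54 z 0.16 cm
```

Call:
step_arm(
  moves=[
    [[0, -0.59, 0.22], [6, 0, 0], 0],
    [[0, -1.01, 0.34], [12, 0, 0], 0],
    [[0, -1.43, 0.43], [18, 0, 0], 0],
    [[0, -1.86, 0.46], [24, 0, 0], 0],
    [[0, -2.29, 0.46], [30, 0, 0], 0],
    [[0, -2.72, 0.4], [36, 0, 0], 0],
    [[0, -3.14, 0.31], [42, 0, 0], 0],
    [[0, -3.54, 0.16], [48, 0, 0], 0],
    [[0, -3.54, 0.16], [48, 0, 0], 0],
    [[0, -3.54, 0.16], [48, 0, 0], 0],
  ],
)

```text
t: 5.35
tool_pos: [0.4983, 0.0074, 0.0881]
tool_rot: [0.313, 1.545, -0.313]
contact_force: [-0.8, 0.0, -0.0]
opening: -0.0002
```

```bash
python3 plan.py 5 10 15 20 25
python3 - <<'E'
from h import *
for c in ("wrist","scene","side"):
    im=cams.get_image(c); cv2.imwrite(f"pics/{c}2.png",im["pixels"])
    for n,z in list(Z.items())[:6]:
        r=finder.tip_of(c,n)
        if r: print(c,n,round(r[0]["conf"],2),np.round(r[0]["at"],1),np.round(ray(im,r[0]["at"],.062 if z is None else z),4))
w=cv2.imread("pics/wrist2.png"); s=cv2.imread("pics/scene2.png")[150:270,200:350]
cv2.imwrite("pics/c.png",cv2.hconcat([cv2.resize(w,(400,400)),cv2.resize(s,(400,400),interpolation=2)]))
E
```

```text
[0.49832485 0.0073752  0.08806188] [-0.81467046  0.01478089 -0.02794734]
[[ 0.003  0.389  0.921]
 [-0.001  0.921 -0.389]
 [-1.     0.001  0.003]]
yaw -22.90018001683112 r 0.037337920271122545 d 0.017807935807750284
5.0 y -0.31 z 0.11 cm
10.0 y -0.65 z 0.22 cm
15.0 y -1.00 z 0.31 cm
20.0 y -1.35 z 0.36 cm
25.0 y -1.71 z 0.38 cm
wrist dial_axis 0.62 [212.  293.3] [0.4541 0.004  0.062 ]
wrist red_dot 0.51 [ 81.5 118.7] [0.4342 0.1174 0.05  ]
wrist yellow_dot 0.79 [229.3 175.5] [0.491 0.061 0.05 ]
wrist start_top 0.49 [257. 285.] [ 0.4804 -0.0012  0.062 ]
scene dial_axis 0.73 [264.5 212. ] [0.4619 0.0154 0.062 ]
scene fin_mid 0.58 [285.4 206.4] [ 0.495 -0.008  0.076]
scene dial_index 0.72 [295.4 214.7] [ 0.5158 -0.0141  0.05  ]
scene start_top 0.51 [313.5 245.7] [ 0.479 -0.115  0.062]
side dial_axis 0.56 [289.8 214.5] [0.455  0.0124 0.062 ]
side dial_index 0.59 [267.4 208.9] [ 0.5173 -0.0307  0.05  ]
side start_top 0.63 [293.5 188.6] [ 0.4814 -0.1484  0.062 ]
```

View pics/c.png

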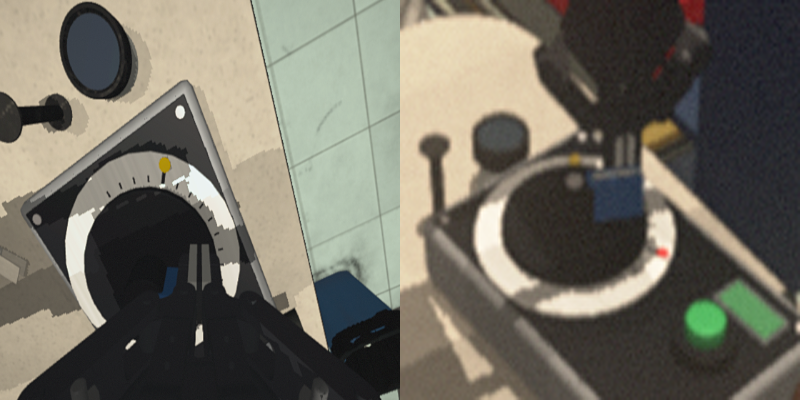

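Call:
step_arm(
  moves=[
    [[0, -0.31, 0.11], [5, 0, 0], 0],
    [[0, -0.65, 0.22], [10, 0, 0], 0],
    [[0, -1.0, 0.31], [15, 0, 0], 0],
    [[0, -1.35, 0.36], [20, 0, 0], 0],
    [[0, -1.56, 0.37], [23, 0, 0], 0],
    [[0, -1.56, 0.37], [23, 0, 0], 0],
    [[0, -1.56, 0.37], [23, 0, 0], 0],
    [[0, -0.56, 0.37], [23, 0, 0], 0],
    [[0, 0.2, 0.37], [23, 0, 0], 0],
    [[-1, 0.2, 0.37], [23, 0, 0], 0],
  ],
)

```text
t: 7.23
tool_pos: [0.5012, 0.0095, 0.096]
tool_rot: [0.626, 1.48, -0.627]
contact_force: [-0.9, 0.5, -0.5]
opening: -0.0002
```

```bash
python3 plan.py 0 4 8
python3 - <<'E'
from h import *
for c in ("wrist","scene","side"):
    im=cams.get_image(c); cv2.imwrite(f"pics/{c}3.png",im["pixels"])
    for n,z in list(Z.items())[:6]:
        r=finder.tip_of(c,n)
        if r: print(c,n,round(r[0]["conf"],2),np.round(r[0]["at"],1),np.round(ray(im,r[0]["at"],.062 if z is None else z),4))
w=cv2.imread("pics/side3.png")[160:250,220:320]; s=cv2.imread("pics/scene3.png")[160:260,220:330]
cv2.imwrite("pics/d.png",cv2.hconcat([cv2.resize(w,(400,360),interpolation=2),cv2.resize(s,(396,360),interpolation=2)]))
E
```

```text
[0.50117147 0.00945096 0.09604037] [-0.87024648  0.47573347 -0.4816648 ]
[[-0.001  0.718  0.696]
 [ 0.     0.696 -0.718]
 [-1.    -0.001 -0.001]]
yaw -45.91650521365268 r 0.027892246656904617 d 0.034478221761701816
0.0 y -1.65 z 0.91 cm
4.0 y -1.91 z 1.03 cm
8.0 y -2.18 z 1.13 cm
wrist dial_axis 0.66 [233.  308.7] [0.454  0.0044 0.062 ]
wrist red_dot 0.41 [335.7 308.6] [ 0.4939 -0.0497  0.05  ]
wrist yellow_dot 0.55 [200.7 198.9] [0.4906 0.064  0.05  ]
wrist start_top 0.23 [231.4 307.4] [0.454  0.0057 0.062 ]
scene dial_axis 0.84 [261.7 215.8] [0.4507 0.0086 0.062 ]
scene fin_mid 0.94 [285.3 211.2] [ 0.486 -0.02   0.076]
scene dial_index 0.81 [298.1 223.5] [ 0.5035 -0.0388  0.05  ]
scene yellow_dot 0.74 [236.4 204.4] [0.4374 0.0816 0.05  ]
scene start_top 0.72 [316.  243.2] [ 0.4869 -0.1124  0.062 ]
side dial_axis 0.55 [288.  211.2] [ 0.4628 -0.0041  0.062 ]
side fin_mid 0.91 [279.6 203.8] [ 0.483  -0.0075  0.076 ]
side dial_index 0.85 [275.3 207. ] [ 0.5026 -0.0468  0.05  ]
side yellow_dot 0.21 [268.1 265.7] [0.4488 0.2122 0.05  ]
side start_top 0.63 [296.5 188.8] [ 0.4738 -0.1492  0.062 ]
```

View pics/d.png

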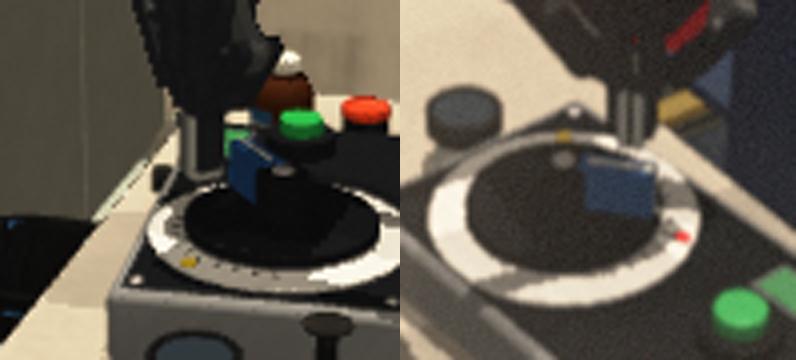

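Call:
step_arm(
  moves=[
    [[0, 0, 0.9], [0, 0, 0], 0],
    [[0.8, -0.8, 0.9], [0, 0, 0], 0],
    [[0.8, -1.3, 0.9], [0, 0, 0], 0],
    [[0.8, -1.65, 0.91], [0, 0, 0], 0],
    [[0.8, -1.8, 0.97], [2, 0, 0], 0],
    [[0.8, -1.91, 1.03], [4, 0, 0], 0],
    [[0.8, -2.05, 1.08], [6, 0, 0], 0],
    [[0.8, -2.11, 1.11], [7, 0, 0], 0],
    [[0.8, -2.11, 1.11], [7, 0, 0], 0],
    [[0.8, -2.11, 1.11], [7, 0, 0], 0],
  ],
)

```text
t: 9.12
tool_pos: [0.4945, -0.0149, 0.0896]
tool_rot: [0.722, 1.445, -0.721]
contact_force: [0.2, 0.2, -0.6]
opening: -0.0003
```

Call:
step_arm(
  moves=[
    [[0, 0.7, 0], [0, 0, 0], 0],
    [[0, 1.5, 0], [0, 0, 0], 0],
    [[-3, 2, 0], [-7, 0, 0], 0],
    [[-6, 2, 1], [-14, 0, 0], 0],
    [[-9, 2, 3], [-21, 0, 0], 0],
    [[-12, 4, 5], [-28, 0, 0], 0],
    [[-14, 6, 7], [-35, 0, 0], 0],
    [[-14, 8, 9], [-42, 0, 0], 0],
    [[-14, 9, 9], [-49, 0, 0], 0],
    [[-14, 9, 9], [-53, 0, 0], 0],
  ],
)

```text
t: 9.95
tool_pos: [0.623, -0.0318, 0.2304]
tool_rot: [-0.005, 1.567, 0.004]
contact_force: [-0.0, 0.2, -1.0]
opening: 0.0001
```

```bash
python3 plan.py
python3 - <<'E'
from h import *
for c in ("wrist","scene"):
    im=cams.get_image(c); cv2.imwrite(f"pics/{c}4.png",im["pixels"])
    for n,z in list(Z.items())[:6]:
        r=finder.tip_of(c,n)
        if r: print(c,n,round(r[0]["conf"],2),np.round(r[0]["at"],1),np.round(ray(im,r[0]["at"],.062 if z is None else z),4))
    if c=="wrist": u,v=[int(t) for t in proj(im,[.48,-.02,.05])]; print(u,v)
w=cv2.imread("pics/wrist4.png"); x0=max(u-65,0); y0=max(v-65,0); print(x0,y0)
w=w[y0:y0+130,x0:x0+130]
cv2.imwrite("pics/e.png",cv2.resize(w,None,fx=4,fy=4,interpolation=2))
E
```

```text
[ 0.62297694 -0.03181617  0.23040799] [-0.01735887  0.16720906 -1.019814  ]
[[ 0.004 -0.006  1.   ]
 [-0.     1.     0.006]
 [-1.    -0.001  0.004]]
yaw 0.3505472948445679 r 0.16574432130263972 d -0.03833061655562653
wrist dial_axis 0.88 [101.9 153.4] [0.4542 0.006  0.062 ]
wrist fin_mid 0.85 [125.6 186.6] [ 0.4787 -0.0229  0.076 ]
wrist dial_index 0.8 [156.2 202.1] [ 0.4949 -0.0464  0.05  ]
wrist red_dot 0.4 [152.5 204.7] [ 0.4906 -0.0493  0.05  ]
wrist yellow_dot 0.52 [133.8  90.3] [0.4876 0.0628 0.05  ]
wrist start_top 0.94 [134.8 277.9] [ 0.4655 -0.1301  0.062 ]
138 177
scene dial_axis 0.86 [265.5 215.1] [0.458  0.0062 0.062 ]
scene fin_mid 0.96 [283.4 210.5] [ 0.4843 -0.0162  0.076 ]
scene dial_index 0.87 [295.1 224.4] [ 0.4971 -0.0377  0.05  ]
scene red_dot 0.69 [237.2 204.6] [0.4383 0.08   0.05  ]
scene yellow_dot 0.16 [217.  217.8] [0.3834 0.0661 0.05  ]
scene start_top 0.7 [315.7 245.9] [ 0.4819 -0.1177  0.062 ]
73 112
```

View pics/e.png

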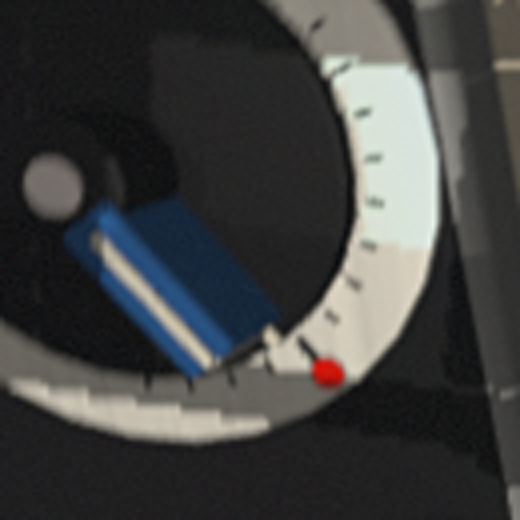

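Run:
```python
from h import *
im=cams.get_image("wrist")
P=lambda u,v,z: ray(im,[u/4+73,v/4+112],z)[:2]
red=P(327,373,.05); yel=ray(im,[133.8,90.3],.05)[:2]
hub=P(52,187,.088)
m=(red+yel)/2; dv=yel-red; L=np.hypot(*dv); c=m-np.array([dv[1],-dv[0]])/L*.067*np.cos(np.radians(55))
print("red",red,"yel",yel,L,"centre",c,"hub",hub)
an=lambda p,o:np.degrees(np.arctan2(*(p-o)[::-1]))
a,b=P(97,238,.09),P(212,361,.09); print("fin line",an(b,a),np.hypot(*(b-a)),[an(b,o) for o in (c,hub)])
for q in [(268,330),(276,344)]: 
  for z in (.056,.062): print("rim",q,z,[an(P(*q,z),o) for o in (c,hub)],np.hypot(*(P(*q,z)-c)))
print("red ang",[an(red,o) for o in (c,hub)],np.hypot(*(red-hub)), "line in", an(P(303,343,.05),c),an(P(318,362,.05),c), "next cw", an(P(268,363,.05),c), "button", ray(im,[134.8,277.9],.062))
```

```text
red [ 0.48982239 -0.04978369] yel [0.48523842 0.0628659 ] 0.11274282616852357 centre [0.44913256 0.00497861] hub [0.45150513 0.00568281]
fin line -54.03413208037771 0.035110942692063656 [np.float64(-50.509160101052146), np.float64(-53.16879487754467)]
rim (268, 330) 0.056 [np.float64(-54.18377475304337), np.float64(-56.85677218988889)] 0.05085313302867398
rim (268, 330) 0.062 [np.float64(-50.490423854167915), np.float64(-53.08888120921194)] 0.05117224070431744
rim (276, 344) 0.056 [np.float64(-55.19920919494021), np.float64(-57.692300300457)] 0.05475161042809333
rim (276, 344) 0.062 [np.float64(-51.73652175496319), np.float64(-54.17378819244818)] 0.054928265701954596
red ang [np.float64(-53.38667971666519), np.float64(-55.36257680852728)] 0.06741473057867495 line in -52.627546324960186 -53.17032222393371 next cw -63.75157246172078 button [ 0.46190855 -0.12979244  0.062     ]
```

Call:
step_arm(
  moves=[
    [[0, 0.5, -2], [7, 0, 0], 0],
    [[2, 1, -4], [14, 0, 0], 0],
    [[4, 1.5, -6], [21, 0, 0], 0],
    [[6, 2.4, -8], [28, 0, 0], 0],
    [[8, 2.4, -10], [35, 0, 0], 0],
    [[8, 2.4, -11.7], [42, 0, 0], 0],
    [[8, 2.4, -11.7], [49, 0, 0], 0],
    [[8, 2.4, -11.7], [55.4, 0, 0], 0],
    [[8, 2.4, -11.7], [55.4, 0, 0], 0],
    [[8, 2.4, -11.7], [55.4, 0, 0], 0],
  ],
)

```text
t: 11.53
tool_pos: [0.5035, -0.0086, 0.15]
tool_rot: [0.752, 1.434, -0.751]
contact_force: [0.3, 1.1, 0.0]
opening: -0.0
```

```bash
python3 plan.py
python3 - <<'E'
from h import *
o=ctrl.get_obs(); M=R.from_rotvec(o["tool_rot"]).as_matrix()
print("pre",M.T@(np.array([.5061,-.0077,.0895])-o["tool_pos"])*100,"push",M.T@(np.array([.4938,-.0163,.0895])-o["tool_pos"])*100)
E
```

```text
[ 0.50350123 -0.0086423   0.14996472] [0.34367477 1.06626346 0.00425455]
[[ 0.003  0.822  0.57 ]
 [-0.001  0.57  -0.822]
 [-1.     0.002  0.002]]
yaw -55.25421038693564 r 0.03812321508124002 d 0.030149120357321927
pre [6.0470867  0.25638735 0.05694018] push [ 6.04440499 -1.24443279  0.0625708 ]
```

Call:
step_arm(
  moves=[
    [[2, 0.3, 0.06], [0, 0, 0], 0],
    [[4.5, 0.3, 0.06], [0, 0, 0], 0],
    [[6, 0.3, 0.06], [0, 0, 0], 0],
    [[6, 0.1, 0.06], [0, 0, 0], 0],
    [[6, -0.5, 0.06], [0, 0, 0], 0],
    [[6, -0.9, 0.06], [0, 0, 0], 0],
    [[6, -1.1, 0.06], [0, 0, 0], 0],
    [[6, -1.25, 0.06], [0, 0, 0], 0],
    [[6, -1.25, 0.06], [0, 0, 0], 0],
    [[6, -1.25, 0.06], [0, 0, 0], 0],
  ],
)

```text
t: 12.37
tool_pos: [0.4944, -0.0165, 0.091]
tool_rot: [0.753, 1.432, -0.751]
contact_force: [0.9, -0.1, -0.1]
opening: 0.0002
```

Call:
step_arm(
  moves=[
    [[0, 0.7, 0], [0, 0, 0], 0],
    [[0, 1.5, 0], [0, 0, 0], 0],
    [[-3, 2, 0], [-7, 0, 0], 0],
    [[-6, 2, 1], [-14, 0, 0], 0],
    [[-9, 2, 3], [-21, 0, 0], 0],
    [[-10, 2, 5], [-28, 0, 0], 0],
    [[-10, 2, 8], [-35, 0, 0], 0],
    [[-10, 2, 10], [-42, 0, 0], 0],
    [[-10, 2, 10], [-49, 0, 0], 0],
    [[-10, 2, 10], [-55, 0, 0], 0],
  ],
)

```text
t: 13.2
tool_pos: [0.5685, -0.0878, 0.1913]
tool_rot: [-0.001, 1.566, -0.001]
contact_force: [0.7, 0.3, -0.3]
opening: -0.0003
```

```bash
python3 plan.py
python3 - <<'E'
from h import *
for c in ("wrist","scene"):
    im=cams.get_image(c); cv2.imwrite(f"pics/{c}5.png",im["pixels"])
    for n in ("dial_axis","fin_mid","dial_index","red_dot","start_top","exposure_timer"):
        z=Z[n]; r=finder.tip_of(c,n)
        if r: print(c,n,round(r[0]["conf"],2),np.round(r[0]["at"],1),np.round(ray(im,r[0]["at"],.062 if z is None else z),4))
    if c=="wrist": x0,y0=[max(int(t)-65,0) for t in proj(im,[.48,-.02,.05])]; print(x0,y0)
w=cv2.imread("pics/wrist5.png")[y0:y0+140,x0:x0+140]
cv2.imwrite("pics/f.png",cv2.resize(w,None,fx=4,fy=4,interpolation=2))
E
```

```text
[ 0.5684971  -0.08777874  0.19130169] [ 0.65172717  0.30007644 -0.33306855]
[[ 0.005 -0.     1.   ]
 [-0.001  1.     0.   ]
 [-1.    -0.001  0.005]]
yaw 0.014626820687717014 r 0.11147210234957779 d -0.09330667156558928
wrist dial_axis 0.69 [133.9  88. ] [0.4564 0.0074 0.062 ]
wrist fin_mid 0.91 [158.2 127.5] [ 0.4766 -0.0212  0.076 ]
wrist red_dot 0.54 [192.3 159.8] [ 0.4931 -0.0505  0.05  ]
wrist start_top 0.73 [166.3 245.1] [ 0.4654 -0.1267  0.062 ]
wrist exposure_timer 0.86 [173.5 138.8] [ 0.4623 -0.0379  0.    ]
108 58
scene dial_axis 0.74 [263.8 214.9] [0.4556 0.0086 0.062 ]
scene fin_mid 0.89 [282.1 212.5] [ 0.4786 -0.0198  0.076 ]
scene dial_index 0.67 [296.3 224.8] [ 0.4983 -0.0399  0.05  ]
scene start_top 0.59 [317.5 242.1] [ 0.491  -0.1117  0.062 ]
scene exposure_timer 0.57 [280.6 250.8] [ 0.4625 -0.039   0.    ]
```

View pics/f.png

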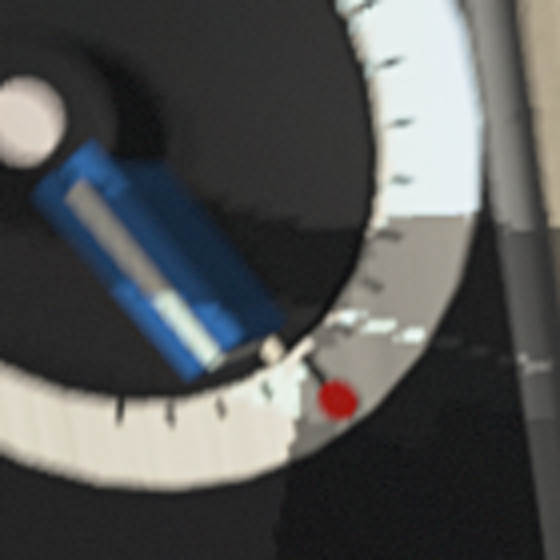

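Run:
```python
from h import *
im=cams.get_image("wrist")
P=lambda u,v,z: ray(im,[u/4+108,v/4+58],z)[:2]
an=lambda p,o:np.degrees(np.arctan2(*(p-o)[::-1]))
hub=P(28,123,.088); red=P(338,400,.05); a,b=P(78,190,.09),P(213,361,.09)
print("hub",hub,"red",red,an(red,hub),np.hypot(*(red-hub)),"line",an(P(308,353,.05),hub),"fin",an(b,a),an(b,hub),an(a,hub),"rim",[(an(P(*q,.062),hub),np.hypot(*(P(*q,.062)-hub))) for q in ((268,340),(275,352))])
d=np.radians(an(b,hub)); print("dist",np.hypot(*(hub+.067*np.array([np.cos(d),np.sin(d)])-red)))
r=finder.regions_of("wrist","start_top")[0]["region"]; px=im["pixels"].astype(int)
g=(px[...,1]>px[...,2]+50)&(px[...,1]>px[...,0]+40)
n,lab,st,ce=cv2.connectedComponentsWithStats(g.astype(np.uint8)); 
for i in range(1,n):
    if st[i,4]>60: print(st[i],ce[i],ray(im,ce[i],.062),ray(im,ce[i],.068))
cv2.imwrite("pics/g.png",cv2.resize(px[150:370,60:320].astype(np.uint8),None,fx=2.5,fy=2.5))
tc=np.array([.4625,-.0385])
for y in (8,12,16):
    t=np.radians(y); print(y,"axis",tc+.045*np.array([-np.sin(t),np.cos(t)]),"button",tc+[.005*np.cos(t)+.085*np.sin(t),.005*np.sin(t)-.085*np.cos(t)])
```

```text
hub [0.45368347 0.00698422] red [ 0.49239366 -0.04790166] -54.805253411190705 0.06716352042540723 line -53.38458036443995 fin -56.44288860079951 -56.03022354201064 -54.93822891304933 rim [(np.float64(-54.49585490129673), np.float64(0.04974336961815815)), (np.float64(-55.01276831527004), np.float64(0.05239853927965711))]
dist 0.0014434557204752161
[212 210  27  45 912] [225.22258772 231.74561404] [ 0.51879344 -0.11271675  0.062     ] [ 0.51990389 -0.11013964  0.068     ]
[156 233  30  27 597] [170.65829146 246.03517588] [ 0.46787813 -0.12658711  0.062     ] [ 0.47018241 -0.12368477  0.068     ]
8 axis [0.45623721 0.00606206] button [ 0.47928105 -0.12197692]
12 axis [0.45314397 0.00551664] button [ 0.48506323 -0.12060299]
16 axis [0.45009632 0.00475678] button [ 0.49073548 -0.11882906]
```

View pics/g.png

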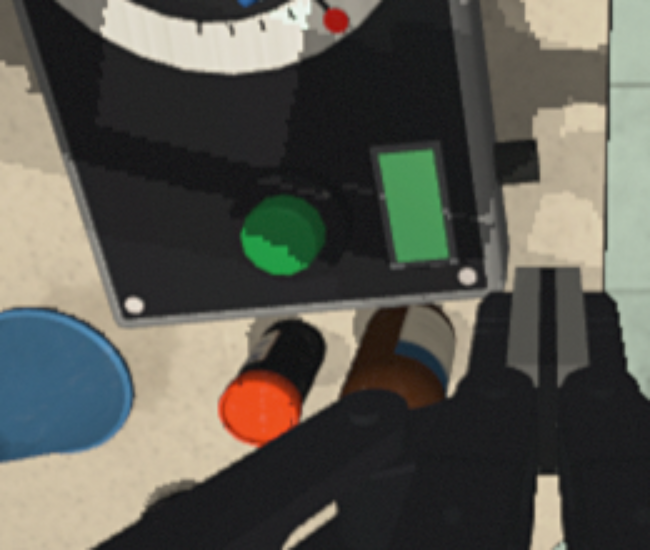

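Run:
```python
from h import *
from scipy.optimize import least_squares
obs=[]
for c in ("wrist","scene","side"):
    im=cams.get_image(c); px=cv2.cvtColor(im["pixels"],cv2.COLOR_BGR2HSV)
    g=cv2.inRange(px,(45,120,40),(80,255,255))
    n,lab,st,ce=cv2.connectedComponentsWithStats(g)
    e=proj(im,[.478,-.12,.07]); i=min((i for i in range(1,n) if st[i,4]>25),key=lambda i:np.hypot(*(ce[i]-e)))
    print(c,st[i],ce[i],"expected",e); obs.append((im,ce[i]))
for sub in ([0,1],[0,2],[0,1,2]):
    s=least_squares(lambda P:np.concatenate([np.array(proj(obs[k][0],P))-obs[k][1] for k in sub]),[.478,-.12,.07])
    print(sub,s.x,s.fun.round(1))
```

```text
wrist [156 227  34  33 848] [172.56132075 243.51179245] expected [np.float64(178.24049102450726), np.float64(243.1695735580078)]
scene [308 245  14   7  71] [314.78873239 247.4084507 ] expected [np.float64(315.08682393769016), np.float64(244.13318187507502)]
side [290 187  11   8  73] [294.91780822 190.68493151] expected [np.float64(292.51460392343245), np.float64(189.53420992286914)]
[0, 1] [ 0.4722849  -0.12220572  0.06699078] [ 0.6  0.5 -1.5 -0.1]
[0, 2] [ 0.47192136 -0.12159863  0.06720646] [ 0.  -0.   0.1 -0.1]
[0, 1, 2] [ 0.47227661 -0.12221256  0.06694277] [ 0.6  0.5 -1.5 -0.   0.  -0.1]
```

Call:
step_arm(
  moves=[
    [[0, -1, -3], [0, 0, 0], 0],
    [[1, -2, -6], [0, 0, 0], 0],
    [[3, -3.4, -9.6], [0, 0, 0], 0],
    [[6, -3.4, -9.6], [0, 0, 0], 0],
    [[8.6, -3.4, -9.6], [0, 0, 0], 0],
    [[8.6, -3.4, -9.6], [0, 0, 0], 0],
    [[8.6, -3.4, -9.6], [0, 0, 0], 0],
    [[8.6, -3.4, -9.6], [0, 0, 0], 0],
    [[8.6, -3.4, -9.6], [0, 0, 0], 0],
    [[8.6, -3.4, -9.6], [0, 0, 0], 0],
  ],
)

```text
t: 14.98
tool_pos: [0.4732, -0.1213, 0.1071]
tool_rot: [0.001, 1.563, -0.005]
contact_force: [-0.4, -0.1, 0.0]
opening: 0.0003
```

Call:
step_arm(
  moves=[
    [[0.5, 0, 0], [0, 0, 0], 0],
    [[1, 0, 0], [0, 0, 0], 0],
    [[1.4, 0, 0], [0, 0, 0], 0],
    [[1.7, 0, 0], [0, 0, 0], 0],
    [[1.9, 0, 0], [0, 0, 0], 0],
    [[2.1, 0, 0], [0, 0, 0], 0],
    [[2.2, 0, 0], [0, 0, 0], 0],
    [[2.2, 0, 0], [0, 0, 0], 0],
    [[2.2, 0, 0], [0, 0, 0], 0],
    [[2.2, 0, 0], [0, 0, 0], 0],
  ],
)

```text
t: 15.82
tool_pos: [0.4732, -0.1212, 0.0853]
tool_rot: [0.001, 1.563, -0.005]
contact_force: [-2.4, 1.1, 3.8]
opening: 0.0001
```

Call:
step_arm(
  moves=[
    [[0.1, 0, 0], [0, 0, 0], 0],
    [[0.2, 0, 0], [0, 0, 0], 0],
    [[0.3, 0, 0], [0, 0, 0], 0],
    [[0.3, 0, 0], [0, 0, 0], 0],
    [[0.3, 0, 0], [0, 0, 0], 0],
    [[0.3, 0, 0], [0, 0, 0], 0],
    [[0.3, 0, 0], [0, 0, 0], 0],
    [[0.3, 0, 0], [0, 0, 0], 0],
    [[0.3, 0, 0], [0, 0, 0], 0],
    [[0.3, 0, 0], [0, 0, 0], 0],
  ],
)

```text
t: 16.65
tool_pos: [0.4733, -0.1213, 0.083]
tool_rot: [0.001, 1.563, -0.005]
contact_force: [-4.4, 1.3, 8.5]
opening: -0.0003
```

Call:
step_arm(
  moves=[
    [[0.1, 0, 0], [0, 0, 0], 0],
    [[0.2, 0, 0], [0, 0, 0], 0],
    [[0.2, 0, 0], [0, 0, 0], 0],
    [[0.2, 0, 0], [0, 0, 0], 0],
    [[0.2, 0, 0], [0, 0, 0], 0],
    [[0.2, 0, 0], [0, 0, 0], 0],
    [[0.2, 0, 0], [0, 0, 0], 0],
    [[0.2, 0, 0], [0, 0, 0], 0],
    [[0.2, 0, 0], [0, 0, 0], 0],
    [[0.2, 0, 0], [0, 0, 0], 0],
  ],
)

```text
t: 17.48
tool_pos: [0.4734, -0.1213, 0.0828]
tool_rot: [0.002, 1.565, -0.005]
contact_force: [-8.7, 4.2, 15.6]
opening: -0.0002
```

Run:
```python
from h import *
for c,b in (("scene",(215,285,260,360)),("side",(160,230,250,350))):
    im=cams.get_image(c); p=im["pixels"][b[0]:b[1],b[2]:b[3]]; q=cv2.resize(p,(400,280),interpolation=2); out=q if c=="scene" else cv2.hconcat([out,q])
cv2.imwrite("pics/i.png",out)
```

```text
(no output)
```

View pics/i.png

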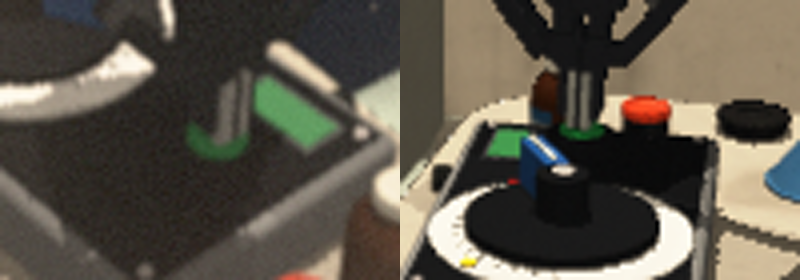

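Call:
step_arm(
  moves=[
    [[-0.5, 0, 0], [0, 0, 0], 0],
    [[-1.5, 0, 0], [0, 0, 0], 0],
    [[-3, 0, 0], [0, 0, 0], 0],
    [[-6, 0, 0], [0, 0, 0], 0],
    [[-9, 0, 0], [0, 0, 0], 0],
    [[-11, 0, 3], [0, 0, 0], 0],
    [[-11, 0, 6], [0, 0, 0], 0],
    [[-11, 3, 9.5], [0, 0, 0], 0],
    [[-11, 3.3, 9.5], [0, 0, 0], 0],
    [[-11, 3.3, 9.5], [0, 0, 0], 0],
  ],
)

```text
t: 18.42
tool_pos: [0.5692, -0.0872, 0.1932]
tool_rot: [-0.0, 1.564, -0.002]
contact_force: [-0.2, -0.1, -0.8]
opening: 0.0
```

Run:
```python
from h import *
o=ctrl.get_obs(); print(o["tool_pos"],o["contact_force"])
ims={c:cams.get_image(c) for c in ("wrist","scene","side")}
for c in ("scene","side","wrist"):
    im=ims[c]; px=cv2.cvtColor(im["pixels"],cv2.COLOR_BGR2HSV); g=cv2.inRange(px,(45,120,40),(80,255,255))
    n,lab,st,ce=cv2.connectedComponentsWithStats(g); e=proj(im,[.473,-.122,.067]); i=min((i for i in range(1,n) if st[i,4]>25),key=lambda i:np.hypot(*(ce[i]-e))); print(c,st[i],ce[i])
w=ims["wrist"]["pixels"][40:320,60:340]; s=ims["side"]["pixels"][160:230,250:320]
cv2.imwrite("pics/j.png",cv2.hconcat([cv2.resize(w,(560,560),interpolation=2),cv2.copyMakeBorder(cv2.resize(s,(240,240),interpolation=2),0,320,0,0,0)]))
```

```text
[ 0.5691725  -0.08720043  0.19324735] [-0.22706303 -0.0897451  -0.77109113]
scene [308 244  14   7  68] [314.86764706 247.33823529]
side [290 187  11   8  73] [294.91780822 190.68493151]
wrist [154 226  34  33 849] [170.41342756 242.46289753]
```

View pics/j.png

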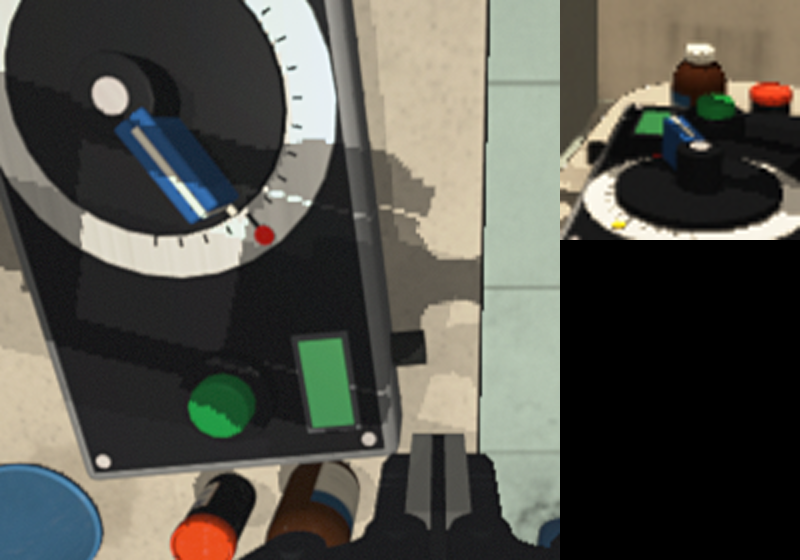

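```bash
python3 -c "
from h import *
print(ctrl.finish_job())"
```

```text
the job is handed in; nothing more can be done
None
```

I set the dial to the red dot's line, pressed the green start button to its stop, and handed the job in at about 18.5 s. No verdict was reported.

- **Dial:** I pushed the fin clockwise with closed fingertips, from about +25° to about -55.5°. My last measurement put the red dot at -54.8°, and the index between -54.5° and -56.4° depending on the mark used. That is about 1.4 mm at the dot, against the 5 mm allowed. One coarser estimate, from the scene camera's finder, put the index about 11 mm away (about 8° short). I set it aside because that camera sees the dial small and at a slant. The close wrist view and the tool's yaw during the push (-55°) both agreed with the smaller error.
- **Start button:** the fingertip reached a stiff stop at 15.6 N, well over the 5 N needed to push it fully down. I inferred the travel from that force and from the last 0.2 mm taking 7 N, because the joint value itself can't be read. A sideways force of about 9 N also showed during the press.
- **After retreating:** the button's outline in the side view was the same as before the press, so it is up again. The wrist view showed the dial still on the line. The fingers are clear of everything, with the measured force under 1 N.
- **Loose items:** the arm did not go near the loupe, film can, bottle or spool. The film can and bottle were still upright in the last picture. I did not re-measure any of the four positions.

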